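# Index the revolving fixture to the valve and swing the magnifier over it

## Robot

A 6-joint arm with a two-finger parallel gripper is mounted at the origin on the work surface. World frame = base frame: x ahead of the robot, y to its left, z up, the work surface at z = 0. Lengths are in m, angles in rad, forces in N, time in s.
With the tool pointing down it reaches from about 0.25 to 0.8 m from the base axis. Payload 8.5 kg.
Tool frame: the origin (TCP) lies at the very end of the fingers, on their centre line; the grasp point (between the pads) lies 19 mm behind it; z points along the fingers, y is the line along which they close (so a half turn about z gives the same grasp; the last joint's range is limited). The gripper opens to 85 mm and grips with 20 to 120 N. Pads are 22 mm wide; open, the fingers measure 114 mm over their backs; the gripper's body (76 mm by 85 mm) begins 54 mm behind the grasp point. The pads swing forward as they close: fully open they stand 13 mm farther back than shut.
Start: joints at [-1.327, 0.238, -0.013, 1.319, 0, 1.571], TCP at [0.127, -0.509, 0.231] pointing down, gripper open.
Joint ranges: [-2.66, 2.66], [-1.03, 1.9], [-1.14, 1.46], [-1.82, 2.27], [-1.45, 1.34], [-3.14, 3.14]. Speed limits (rad/s): [2.22, 2.22, 2.79, 3.14, 3.14, 3.14].

## Interface

Orientations are given as [roll, pitch, yaw] about the fixed x, y, z axes, in that order (R = Rz(yaw) Ry(pitch) Rx(roll)).
In Python, from cell import r gives the robot as it stands. The module is installed in compiled form; this text tells all that it offers.
- The arm moves only by the shell command python3 -m pendant 'ROWS' [OPENING] [FORCE]. ROWS is JSON, one flat list of numbers, 6 for each row, row after row: the shift along the world's x, y, z in units of 30 mm (1.0 is 30 mm), then the turn, a rotation vector about the world's x, y, z in units of 10 degrees (1.0 is 10 degrees). A call has 1 to 8 rows; each row shifts and turns the commanded pose from where the row before left it; what a row does not reach is not made up. A row lasts 1/8 s, in which the tool goes at most 62.5 mm and 10.7 degrees, less where a joint would pass 70% of its speed; a pose out of reach is approached as far as the arm can. A call is refused whole if a number of a shift passes 1 or a number of a turn 1, either way. A call with a gripper value outside its range is refused whole. OPENING is the opening, from -1 (shut) to 1 (fully open), set as the call begins (- or left out, the last holds). The fingers move at their own pace and stop on an object; FORCE is the grip in N (left out, the last holds). Time passes only in rows, so rows that do not move let the fingers close. It gives the time, the measured TCP pose, the force, the opening and the grip force at its end, in the units of the state.
- r.read_state(): the state, without advancing time (a new reading comes with each control period).
- r.read_camera(name): name is "side" or "top"; returns the picture (480x640x3 uint8, red, green, blue); there is no depth.
- r.camera_params(name): a dict with "K" (3x3 intrinsics, pixels), "R" (3x3) and "t" (3): a world point X has camera coordinates R X + t. Camera axes: x right, y down, z forward; pixel columns grow to the right and rows downward; lengths in m; the calibration is good to about 2 mm. A picture is of the moment at which its call begins. camera_params takes no time and is no camera call.
- r.finish_job(): hands the job in; it is judged then, once.
The state is a dict: "time_s": time; "joints": joint angles; "joint_velocities": joint speeds; "joint_torque": joint torques, N m; "tcp_pos": TCP position; "eef_rot": TCP orientation; "ft_force": force on the tool from outside, world axes, zero at the start; "torque": the same for the moment, N m; "grip_width": opening from 0.0 (shut) to 1.0 (fully open); "grip_force": force on a finger pad.
Only numpy, scipy, OpenCV 4.12 (cv2) and the standard library are available. Lean on these libraries where they do the work, as an engineer would, in place of code of your own. Each camera call takes 0.05 s, during which the arm holds its last target. There are 200 camera calls.

## Task

Turn the revolving fixture by its T-bar to bring the gate valve the short way round to the arrow, one click at a time: at each click on the way let go of the bar so the table settles, then take it again for the next. Leave the valve clicked home at the arrow and swing the magnifier so that its lens is centred above the valve. Keep all the fittings in their pockets and leave the other things on the deck alone.

Things in the scene. Friction and masses are not known exactly. Their poses are not given: they have to be found in the camera images.
- base: Fixed grey base of the revolving fixture, a 240 x 240 x 28 mm plate with a 90 mm wide tongue to its +y. Origin: underside, on the table's axis. The tongue carries a steel arrow (180 mm from the axis, pointing at the table) that marks the work station, and the magnifier's post (28 mm thick, 250 mm from the origin on +y).
- turret (a joint): Angle of the round table about the vertical axis through the base origin (rad, positive counter-clockwise from above), 0 at the start. It clicks every 60 degrees and pulls itself home from up to 25 degrees off; turning takes 0.4 N m. Table 320 mm across, top 50 mm above the deck, six pockets with 14 mm walls on a 110 mm radius; two are empty, the others hold upright fittings.
- bar (a point): Middle of the black T-bar on the table's hub, on the table's axis, 147 mm above the deck. The bar is 130 mm long, 18 mm wide, 24 mm high, runs along this point's x axis and turns with the table; below it is a 32 mm round column. Everything in the pockets is lower than 125 mm.
- valve: Gate valve: brass, round foot 50 mm across, domed body and a dark spoked handwheel 64 mm across lying flat on top; 73 mm high, loose, upright in a pocket. Origin: centre of the foot's underside. It starts two clicks from the arrow, on one side or the other.
- elbow: Brass pipe elbow, round foot 50 mm across, 73 mm high, one side branch; loose, upright in a pocket. Origin: centre of the underside.
- tee: Dark steel pipe tee, round foot 50 mm across, 69 mm high, 70 mm over its two branches; loose, upright in a pocket. Origin: centre of the underside.
- union: Plain steel pipe union, round foot 50 mm across, 68 mm high; loose, upright in a pocket. Origin: centre of the underside.
- station (a point): Centre of the work station at the arrow, at table-top height: 110 mm from the axis on the base's +y axis. Fixed to the base.
- station_left (a point): Fixed point one click (60 degrees) counter-clockwise from the work station, same circle and height.
- station_right (a point): Fixed point one click (60 degrees) clockwise from the work station, same circle and height.
- magnifier (a joint): Swivel of the magnifier arm about its post's vertical axis (rad, positive counter-clockwise from above). At 0 the lens is above the work station; it starts swung away at 0.9 to 1.5. Stiff: it stays where it is left; it can be turned from -0.7 to 2.0.
- mag_grip (a point): Point to grip on the magnifier's upright black round knob, 18 mm thick, standing on the white arm 70 mm from the post axis; the point is 224 mm above the deck, 22 mm below the knob's top and 37 mm above the arm.
- lens (a point): Centre of the round magnifier lens, 100 mm across its white frame, lying level 182 mm above the deck, 140 mm from the post axis (its underside is 175 mm above the deck).
- can: Bystander: upright closed can, 74 mm across, 115 mm high. Origin: centre of the underside.
- reducer: Bystander: white plastic pipe reducer, 90 mm across the foot, 120 mm high. Origin: centre of the underside.
- wrench: Bystander: steel wrench, 200 mm long, lying flat along its x axis. Origin: at its middle, underside.
- gauge: Bystander: round dial gauge lying on its back, 96 mm across, 32 mm high, brass stub along its -x. Origin: centre of the underside.
Mind the look-alikes: they are no part of the job. What is shaped like the union but orange is not meant.

How it is judged:
By the outcome, as a careful person would: the job done as asked, in the order asked, and still so for the second after the job is handed in, with the robot touching nothing.
It also fails if it takes over 51 s, if anything falls off the work surface, if the arm or the gripper's body presses on something with over 40 N, if the wrist force passes 120 N, or if a joint passes its speed limit or range.

## Working session

There is one attempt and no reset: what is moved stays moved. The work goes in short steps, Python scripts to look and compute and a shell command to move; the robot and the scene stay as the last step left them, time stands still between calls to the robot, and variables do not carry over. Pictures are saved under pics/ and viewed, at most 10 in all, crops included, and the job is handed in when it is done.

```bash
mkdir -p pics; python3 - <<'E'
from cell import r
import cv2,numpy as np
for n in("top","side"):
    im=r.read_camera(n);cv2.imwrite(f"pics/{n}0.png",im[...,::-1])
    p=r.camera_params(n);print(n,np.round(p["K"],1).tolist(),np.round(p["R"],4).tolist(),np.round(p["t"],4).tolist())
s=r.read_state();print(s)
E
```

```text
top [[592.2, 0.0, 311.0], [0.0, 592.2, 243.3], [0.0, 0.0, 1.0]] [[-0.0415, -0.9991, 0.0047], [-0.9746, 0.0394, -0.2207], [0.2203, -0.0137, -0.9753]] [-0.0514, 0.6065, 1.4444]
side [[475.7, 0.0, 317.2], [0.0, 475.7, 241.2], [0.0, 0.0, 1.0]] [[-0.907, -0.4211, 0.0047], [-0.3158, 0.6728, -0.669], [0.2786, -0.6083, -0.7432]] [0.4929, 0.3395, 1.1822]
{'time_s': 0.1, 'joints': array([-1.32698585e+00,  2.38734936e-01, -1.41585687e-02,  1.31920575e+00,
       -2.41786537e-07,  1.57078848e+00]), 'joint_velocities': array([-0.001057  , -0.0007257 ,  0.00151659, -0.00126762,  0.00117928,
       -0.00100557]), 'joint_torque': array([-1.06627784e-03, -5.39721930e+01,  3.46997344e+01,  1.34470873e-02,
       -5.60060960e-05, -2.00390232e-06]), 'tcp_pos': array([ 0.12664667, -0.50911388,  0.23073892]), 'eef_rot': array([-3.14028973e+00,  2.31556210e-07,  2.43818333e-01]), 'ft_force': array([-0.50091772,  0.47368081, -0.12149216]), 'torque': array([ 0.01325138, -0.06754302,  0.01841511]), 'grip_force': 0.0, 'grip_width': 0.9994232605166634}
```

View pics/top0.png

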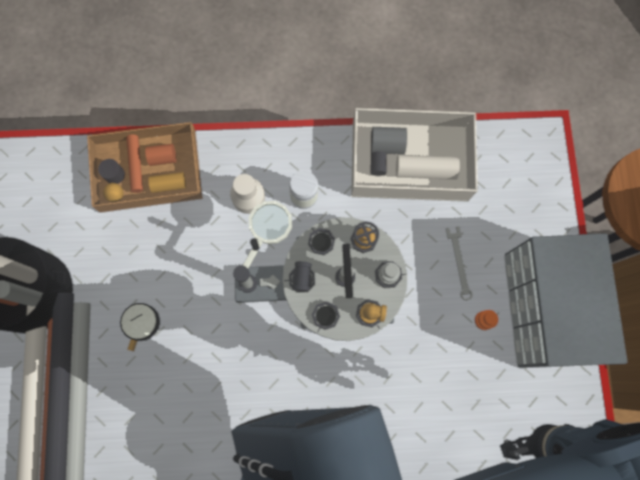

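View pics/side0.png

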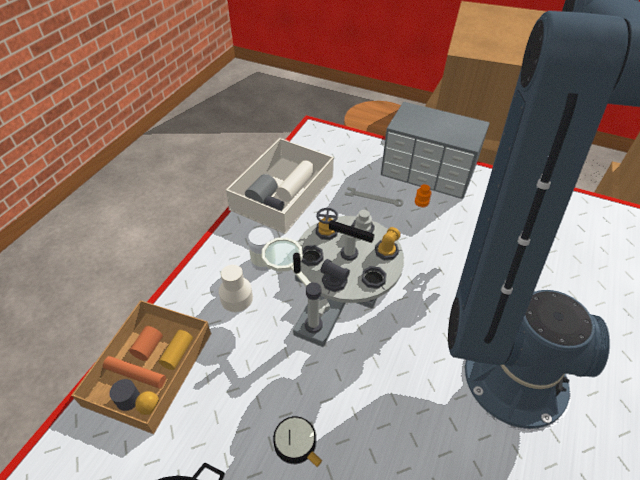

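Top view: the table is centred near (346,278) with the tongue and post to its left (post about (245,278)), so the arrow side is image left. The tee is at the arrow (302,277).

Candidates for the valve are the brass pieces at (365,236), which has a spoked wheel, and (372,313), which has a side branch. The first fits. It is upper right, so the short way round is counter-clockwise, +120°. The orange union look-alike is at (486,320), off the table.

I'll measure and confirm this in one crop.

```bash
cat > h.py <<'E'
from cell import r
import cv2,numpy as np
def ray(n,u,v,z):
    p=r.camera_params(n);K,R,t=map(np.array,(p["K"],p["R"],p["t"]))
    C=-R.T@t;d=R.T@np.linalg.inv(K)@[u,v,1];return C+d*(z-C[2])/d[2]
def px(n,X):
    p=r.camera_params(n);c=np.array(p["K"])@(np.array(p["R"])@X+p["t"]);return c[:2]/c[2]
def blobs(m,amin=25):
    n,l,s,c=cv2.connectedComponentsWithStats(m.astype(np.uint8))
    return [(l==i,s[i],c[i]) for i in range(1,n) if s[i][4]>=amin]
E
python3 - <<'E'
from h import *
T=cv2.imread("pics/top0.png");S=cv2.imread("pics/side0.png")
for n,I,(x0,y0,x1,y1) in(("top",T,(225,180,415,350)),("side",S,(230,190,420,350))):
    g=I.max(2)
    m=np.zeros(g.shape,bool);m[y0:y1,x0:x1]=g[y0:y1,x0:x1]<50
    for b,s,c in blobs(m,15): print(n,"dark",s.tolist(),c.round(1), cv2.minAreaRect(np.argwhere(b)[:,::-1].astype(np.float32)))
# table disc
hsv=cv2.cvtColor(T,cv2.COLOR_BGR2HSV);print("px",T[330,345],T[225,345],T[300,395],T[221,270],T[205,262],T[278,240],hsv[222,270])
a=cv2.resize(T[180:350,225:425],None,fx=3.0,fy=3.0,interpolation=cv2.INTER_CUBIC)
b=cv2.resize(S[195:345,230:420],None,fx=2.6,fy=2.6,interpolation=cv2.INTER_CUBIC)
a=cv2.resize(a,(400,340));b=cv2.resize(b,(400,316));o=np.zeros((340,800,3),np.uint8);o[:,:400]=a;o[:316,400:]=b
cv2.imwrite("pics/crop.png",o)
E
```

```text
side dark [329, 221, 45, 21, 398] [350.5 230.8] ((350.78900146484375, 230.03671264648438), (45.784095764160156, 10.919219970703125), 16.699243545532227)
side dark [319, 235, 17, 4, 29] [326.5 236.9] ((327.0, 236.5), (3.0, 16.0), 90.0)
side dark [303, 246, 17, 16, 170] [310.9 253.8] ((311.0, 253.5), (15.0, 16.0), 90.0)
side dark [293, 253, 7, 20, 113] [296.3 262.6] ((296.0, 262.5), (19.0, 6.0), 90.0)
side dark [376, 252, 18, 8, 30] [384.2 256.6] ((383.8710632324219, 256.6385498046875), (17.72004508972168, 4.45822811126709), 16.389541625976562)
side dark [302, 260, 18, 5, 30] [310.2 262.8] ((310.3913879394531, 262.3465576171875), (17.029386520385742, 3.6994874477386475), 3.3664605617523193)
side dark [321, 267, 23, 20, 115] [332.1 277.5] ((329.4970703125, 277.8617858886719), (24.926361083984375, 12.578226089477539), 32.47119140625)
side dark [365, 268, 18, 15, 167] [373.3 276. ] ((372.6637878417969, 275.7155456542969), (15.494161605834961, 15.100241661071777), 66.80140686035156)
side dark [362, 279, 22, 9, 33] [372.6 284.9] ((371.96173095703125, 283.8260803222656), (21.3775577545166, 5.753697395324707), 10.78429889678955)
side dark [324, 284, 20, 7, 36] [333.8 288.1] ((333.1351623535156, 287.8108215332031), (19.235383987426758, 4.678877830505371), 8.972626686096191)
side dark [306, 292, 14, 7, 48] [312.4 295.8] ((312.3205871582031, 295.33233642578125), (13.11510181427002, 5.675540924072266), 4.39870548248291)
px [164 169 166] [123 127 125] [161 167 164] [206 205 194] [188 198 195] [86 82 82] [ 90  14 206]
```

View pics/crop.png

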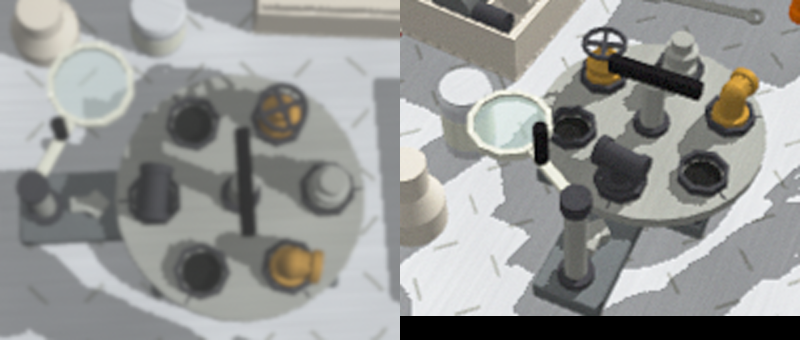

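The crop confirms it: the spoked handwheel (the valve) is at top (365,236) and the branched elbow is at (372,313). The bar runs (346,244)–(349,297), the knob is near (255,244) and the lens near (270,222).

```bash
python3 - <<'E'
from h import *
T=cv2.imread("pics/top0.png");S=cv2.imread("pics/side0.png")
def roi(I,x0,y0,x1,y1,f):
    m=np.zeros(I.shape[:2],bool);m[y0:y1,x0:x1]=f(I.astype(int))[y0:y1,x0:x1];return m
big=lambda m:max(blobs(m,5),key=lambda b:b[1][4])
def rep(name,m):
    b,s,c=big(m);R=cv2.minAreaRect(np.argwhere(b)[:,::-1].astype(np.float32));print(name,s.tolist(),c.round(1),np.round(R[0],1),np.round(R[1],1),round(R[2],1));return b,s,c,R
dk=lambda t:(lambda I:I.max(2)<t)
b,s,c,R=rep("bar top",roi(T,335,235,358,305,dk(68)))
ys=np.argwhere(b)
vx,vy,x0,y0=cv2.fitLine(ys[:,::-1].astype(np.float32),cv2.DIST_L2,0,.01,.01).ravel()
y1,y2=ys[:,0].min(),ys[:,0].max()
for z in(.147,.155):
    P=[ray("top",x0+vx/vy*(y-y0),y,z) for y in(y1-.5,y2+.5)]
    d=P[0]-P[1];print("bar z",z,"mid",(P[0]+P[1])/2,"len",np.linalg.norm(d),"yaw",np.degrees(np.arctan2(d[1],d[0])))
bs=roi(S,325,215,380,250,dk(50));b2,s2,c2,R2=rep("bar side",bs)
ys=np.argwhere(b2);e1=ys[ys[:,1].argmin()],ys[ys[:,1].argmax()]
print("bar side mid ray z.15",ray("side",*R2[0],.150))
# table disc: bright-ish edges -> report via pockets dark centres (floor z~.052)
for nm,q in(("pA",(311,231,333,253)),("pB",(314,304,337,327))):
    b,s,c,R=rep(nm,roi(T,*q,dk(66)));print("  ->",ray("top",*c,.055))
for nm,q in(("pA",(300,244,324,266)),("pB",(362,266,386,286))):
    b,s,c,R=rep(nm,roi(S,*q,dk(50)));print("  ->",ray("side",*c,.055))
# knob
b,s,c,R=rep("knob top",roi(T,247,235,264,254,dk(75)));print(" ",ray("top",*c,.225))
b,s,c3,R=rep("knob side",roi(S,288,250,304,275,dk(50)));print(" ",ray("side",*c3,.225))
# lens greenish glass
gl=lambda I:(I[...,0]-I[...,2]>6)&(I.max(2)>150)
b,s,c,R=rep("lens top",roi(T,245,198,295,245,gl));print(" ",ray("top",*c,.182))
b,s,c,R=rep("lens side",roi(S,260,236,304,272,gl));print(" ",ray("side",*c,.182))
# post cap (z unknown ~): print two views
b,s,c,R=rep("post top",roi(T,233,262,258,287,dk(75)));print(" ",ray("top",*c,.19))
b,s,c,R=rep("post side",roi(S,303,280,323,298,dk(70)));print(" ",ray("side",*c,.19))
E
```

```text
bar top [344, 244, 8, 54, 310] [347.1 271.6] [347.5 270.5] [53.  7.] 90.0
bar z 0.147 mid [ 0.51650831 -0.15850452  0.147     ] len 0.13123428275851698 yaw 0.14205071526345805
bar z 0.155 mid [ 0.5150995  -0.15791378  0.155     ] len 0.13048212688997363 yaw 0.14205071526345495
bar side [329, 221, 45, 21, 398] [350.5 230.8] [350.8 230. ] [45.8 10.9] 16.7
bar side mid ray z.15 [ 0.51592542 -0.1591903   0.15      ]
pA [312, 233, 19, 18, 259] [321.5 241.9] [321.6 241.8] [17.  17.9] 26.6
  -> [ 0.60937219 -0.1036567   0.055     ]
pB [317, 306, 19, 20, 281] [325.9 315.6] [326.1 315.5] [18.1 18.6] 51.3
  -> [ 0.41970275 -0.10604436  0.055     ]
pA [303, 246, 17, 16, 170] [310.9 253.8] [311.  253.5] [15. 16.] 90.0
  -> [ 0.6137244  -0.10763028  0.055     ]
pB [365, 268, 18, 15, 167] [373.3 276. ] [372.7 275.7] [15.5 15.1] 66.8
  -> [ 0.42159573 -0.10813487  0.055     ]
knob top [252, 240, 6, 9, 39] [254.3 244. ] [254.2 244.1] [9.2 4.1] 71.6
  [0.57190062 0.0551088  0.225     ]
knob side [293, 253, 7, 20, 113] [296.3 262.6] [296.  262.5] [19.  6.] 90.0
  [0.57031367 0.0626392  0.225     ]
lens top [253, 205, 35, 34, 902] [269.9 221.7] [270. 222.] [32.5 33.9] 45.0
  [0.63469496 0.02069061 0.182     ]
lens side [266, 241, 31, 24, 414] [283.  252.6] [282.5 252.7] [24.4 27.7] 56.3
  [0.63270768 0.01653908 0.182     ]
post top [239, 281, 3, 5, 10] [239.7 283. ] [239.6 283.1] [4.4 1.7] 76.0
  [0.48914779 0.09362676 0.19      ]
post side [306, 290, 15, 8, 61] [312.9 294.9] [312.7 294.3] [14.6  6.6] 8.1
  [0.50525325 0.10836809 0.19      ]
```

The measurements agree with the given sizes:
- **Pockets:** 190 mm apart, which matches 110√3.
- **Bar:** 131 mm long.
- **Post to lens:** 140 mm.

That puts the axis at about (0.516, -0.159), the bar yaw at about 0.2°, the post at about (0.515, 0.091) and the magnifier at about 1.02 rad. Moving to the bar.

```bash
python3 -m pendant '[1,0.9,0,0,0,-0.2, 1,0.9,0,0,0,-0.2, 1,0.9,0,0,0,-0.2, 1,0.9,0,0,0,-0.2, 1,0.9,0,0,0,-0.2, 1,0.9,0,0,0,-0.2, 1,0.9,0,0,0,-0.2]' 1 80
python3 -m pendant '[1,0.9,0,0,0,0, 1,0.9,0,0,0,0, 1,0.9,0,0,0,0, 1,0.9,0,0,0,0, 1,0.9,0,0,0,0, 0.5,0.5,0,0,0,0, 0,0,0,0,0,0]'
python3 -c "
from cell import r;print(r.read_state()['joints'])"
```

```text
time_s: 0.98
tcp_pos: [0.3375, -0.3193, 0.2311]
eef_rot: [-3.141, 0.0, -0.002]
ft_force: [0.1, -1.4, 0.1]
grip_width: 1.005
grip_force: 0.0
time_s: 1.85
tcp_pos: [0.5021, -0.1697, 0.2308]
eef_rot: [-3.141, 0.001, 0.001]
ft_force: [0.6, -0.0, 0.2]
grip_width: 1.0
grip_force: 0.0
[-3.25846397e-01  2.47655764e-01 -1.94482637e-03  1.32217530e+00
 -5.05768261e-06  2.81434457e+00]
```

```bash
python3 -m pendant '[0.46,0.36,0,0,0,0, 0,0,-1,0,0,0, 0,0,-1,0,0,0, 0,0,-1,0,0,0, 0,0,0,0,0,0]'
python3 -m pendant '[0,0,0,0,0,0, 0,0,0,0,0,0, 0,0,0,0,0,0, 0,0,0,0,0,0, 0,0,0,0,0,0, 0,0,0,0,0,0]' -1 80
```

```text
time_s: 2.48
tcp_pos: [0.514, -0.1596, 0.1397]
eef_rot: [-3.14, 0.004, -0.002]
ft_force: [-0.4, -0.0, 0.2]
grip_width: 1.001
grip_force: 0.0
time_s: 3.22
tcp_pos: [0.5158, -0.1601, 0.1422]
eef_rot: [3.141, -0.001, -0.001]
ft_force: [-0.7, -1.1, 6.2]
grip_width: 0.189
grip_force: 78.9
```

Gripped. Turning the first click.

```bash
python3 -m pendant '[0,0,0.07,0,0,0.5, 0,0,0,0,0,0.8, 0,0,0,0,0,0.8, 0,0,0,0,0,0.8, 0,0,0,0,0,0.8, 0,0,0,0,0,0.8, 0,0,0,0,0,0.8, 0,0,0,0,0,0.7]'
python3 -m pendant '[0,0,0,0,0,0, 0,0,0,0,0,0]'
```

```text
time_s: 4.22
tcp_pos: [0.5154, -0.1593, 0.1423]
eef_rot: [-3.14, -0.0, 1.051]
ft_force: [2.7, 1.0, -10.3]
grip_width: 0.186
grip_force: 80.8
time_s: 4.47
tcp_pos: [0.5153, -0.1593, 0.1423]
eef_rot: [-3.14, -0.0, 1.044]
ft_force: [4.9, 0.4, -19.9]
grip_width: 0.185
grip_force: 79.6
```

```bash
python3 -m pendant '[0,0,0,0,0,0, 0,0,0,0,0,0, 0,0,0,0,0,0, 0,0,0,0,0,0, 0,0,0,0,0,0, 0,0,0,0,0,0, 0,0,0,0,0,0, 0,0,0,0,0,0]' 1
python3 - <<'E'
from h import *
T=r.read_camera("top")[...,::-1];S=r.read_camera("side")[...,::-1]
cv2.imwrite("pics/c1.png",np.hstack([cv2.resize(T[180:360,220:430],(400,343)),cv2.resize(S[190:344,230:410],(400,343))]))
E
```

```text
time_s: 5.48
tcp_pos: [0.5155, -0.1596, 0.1433]
eef_rot: [-3.141, 0.0, 1.047]
ft_force: [0.8, -0.0, 0.5]
grip_width: 0.997
grip_force: 0.0
```

View pics/c1.png

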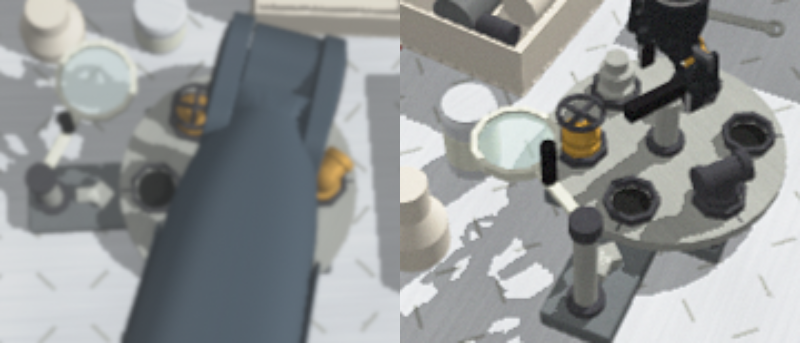

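The first click is done: the valve is one position from the arrow at crop (190,110), the empty pocket is at the arrow, and the open fingers are clear of the bar. Taking the bar again for the second click.

```bash
python3 -m pendant '[0,0,0,0,0,0, 0,0,0,0,0,0, 0,0,0,0,0,0, 0,0,0,0,0,0, 0,0,0,0,0,0, 0,0,0,0,0,0]' -1 80
python3 -m pendant '[0,0,0,0,0,0.5, 0,0,0,0,0,0.8, 0,0,0,0,0,0.8, 0,0,0,0,0,0.8, 0,0,0,0,0,0.8, 0,0,0,0,0,0.8, 0,0,0,0,0,0.8, 0,0,0,0,0,0.7]'
python3 -m pendant '[0,0,0,0,0,0, 0,0,0,0,0,0]'
python3 -m pendant '[0,0,0,0,0,0, 0,0,0,0,0,0, 0,0,0,0,0,0, 0,0,0,0,0,0, 0,0,0,0,0,0, 0,0,0,0,0,0, 0,0,0,0,0,0, 0,0,0,0,0,0]' 1
```

```text
time_s: 6.32
tcp_pos: [0.5153, -0.1595, 0.1437]
eef_rot: [-3.141, -0.0, 1.047]
ft_force: [-2.7, 1.4, 5.8]
grip_width: 0.187
grip_force: 79.8
time_s: 7.32
tcp_pos: [0.5146, -0.1595, 0.1437]
eef_rot: [-3.14, -0.001, 2.098]
ft_force: [-5.9, 0.9, 7.6]
grip_width: 0.187
grip_force: 80.1
time_s: 7.58
tcp_pos: [0.5147, -0.1595, 0.1437]
eef_rot: [-3.141, -0.001, 2.094]
ft_force: [-5.6, 0.7, 7.2]
grip_width: 0.185
grip_force: 80.1
time_s: 8.57
tcp_pos: [0.5156, -0.1596, 0.1434]
eef_rot: [-3.142, 0.0, 2.094]
ft_force: [2.0, 0.1, -0.5]
grip_width: 0.995
grip_force: 0.0
```

Released. Lifting and moving above the knob at about (0.573, 0.056), with the fingers closing across the arm (yaw about 148°).

```bash
python3 -m pendant '[0,0,1,0,0,0, 0,0,1,0,0,0, 0,0,1,0,0,0, 0,0,1,0,0,0, 0,0,0.8,0,0,0]'
python3 -m pendant '[0.24,0.9,0,0,0,0.36, 0.24,0.9,0,0,0,0.36, 0.24,0.9,0,0,0,0.36, 0.24,0.9,0,0,0,0.36, 0.24,0.9,0,0,0,0.36, 0.24,0.9,0,0,0,0.36, 0.24,0.9,0,0,0,0.36, 0.24,0.9,0,0,0,0.36]'
python3 -m pendant '[0,0,0,0,0,0]'
python3 - <<'E'
from h import *
T=r.read_camera("top")[...,::-1];S=r.read_camera("side")[...,::-1]
p=px("side",np.array(r.read_state()['tcp_pos']));print(p)
cv2.imwrite("pics/c2.png",np.hstack([cv2.resize(T[170:350,220:430],(400,343)),cv2.resize(S[190:344,230:410],(400,343))]))
E
```

```text
time_s: 9.2
tcp_pos: [0.5156, -0.1597, 0.2887]
eef_rot: [3.141, 0.001, 2.094]
ft_force: [0.2, -0.1, -0.7]
grip_width: 0.999
grip_force: 0.0
time_s: 10.2
tcp_pos: [0.5733, 0.0573, 0.2874]
eef_rot: [-3.142, 0.0, 2.599]
ft_force: [-0.2, -0.7, -0.3]
grip_width: 0.999
grip_force: 0.0
time_s: 10.32
tcp_pos: [0.5734, 0.0579, 0.2871]
eef_rot: [-3.141, -0.0, 2.599]
ft_force: [0.0, 0.6, 0.1]
grip_width: 0.999
grip_force: 0.0
[295.7963704  243.09851137]
```

View pics/c2.png

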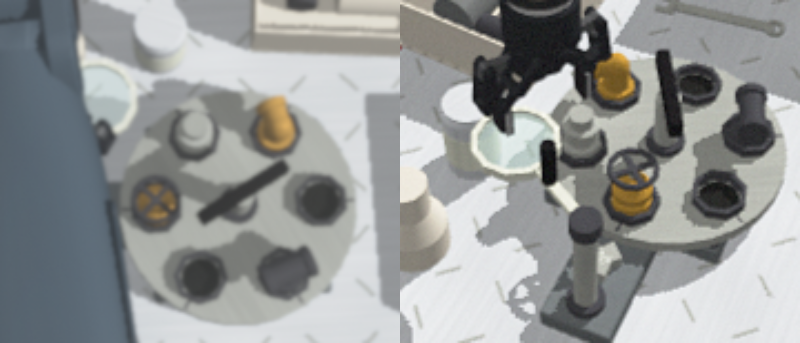

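The valve sits at the arrow (crop (155,203)), all fittings are in their pockets, and the gripper is centred over the knob. Descending and gripping.

```bash
python3 -m pendant '[0,-0.04,-0.7,0,0,0, 0,0,-0.7,0,0,0, 0,0,-0.7,0,0,0, 0,0,-0.6,0,0,0, 0,0,0,0,0,0]'
python3 -m pendant '[0,0,0,0,0,0, 0,0,0,0,0,0, 0,0,0,0,0,0, 0,0,0,0,0,0, 0,0,0,0,0,0, 0,0,0,0,0,0]' -1 50
```

```text
time_s: 11.05
tcp_pos: [0.5722, 0.0541, 0.2054]
eef_rot: [-3.14, -0.002, 2.595]
ft_force: [-0.1, 0.4, 0.4]
grip_width: 1.002
grip_force: 0.0
time_s: 11.8
tcp_pos: [0.5733, 0.0551, 0.2069]
eef_rot: [3.141, 0.001, 2.597]
ft_force: [-0.9, -1.1, 5.5]
grip_width: 0.197
grip_force: 48.7
```

```bash
python3 -m pendant '[-0.17,-0.24,0,0,0,-0.73, -0.2,-0.22,0,0,0,-0.73, -0.23,-0.19,0,0,0,-0.73, -0.25,-0.16,0,0,0,-0.73]'
python3 -m pendant '[-0.27,-0.13,0,0,0,-0.73, -0.28,-0.09,0,0,0,-0.73, -0.29,-0.06,0,0,0,-0.73, -0.3,-0.02,0,0,0,-0.73, 0,0,0,0,0,0, 0,0,0,0,0,0]'
```

```text
time_s: 12.3
tcp_pos: [0.5487, 0.0298, 0.2068]
eef_rot: [3.14, 0.003, 2.082]
ft_force: [3.5, -5.7, 4.2]
grip_width: 0.192
grip_force: 48.8
time_s: 13.05
tcp_pos: [0.5136, 0.0197, 0.2069]
eef_rot: [3.141, 0.004, 1.575]
ft_force: [-0.6, -12.6, 5.4]
grip_width: 0.197
grip_force: 49.8
```

Releasing, lifting and moving aside to check.

```bash
python3 -m pendant '[0,0,0,0,0,0, 0,0,0,0,0,0, 0,0,0,0,0,0, 0,0,0,0,0,0]' 1
python3 -m pendant '[0,0,0.7,0,0,0, 0,0,1,0,0,0, 0,0,1,0,0,0, 0,0,0.5,0,0,0]'
python3 -m pendant '[-0.5,1,0,0,0,0, -0.5,1,0,0,0,0, -0.5,1,0,0,0,0, -0.5,1,0,0,0,0, -0.5,1,0,0,0,0, -0.5,1,0,0,0,0, -0.5,1,0,0,0,0, 0,0,0,0,0,0]'
python3 - <<'E'
from h import *
T=r.read_camera("top")[...,::-1];S=r.read_camera("side")[...,::-1]
cv2.imwrite("pics/t3.png",T);cv2.imwrite("pics/s3.png",S)
print("expected lens px",px("top",np.array([.515,-.0495,.182])),px("side",np.array([.515,-.0495,.182])))
cv2.imwrite("pics/c3.png",np.hstack([cv2.resize(T[170:350,220:430],(400,343)),cv2.resize(S[190:344,230:410],(400,343))]))
E
```

```text
time_s: 13.55
tcp_pos: [0.5134, 0.0221, 0.2063]
eef_rot: [-3.141, -0.0, 1.577]
ft_force: [0.0, 0.3, 0.8]
grip_width: 1.0
grip_force: 0.0
time_s: 14.05
tcp_pos: [0.5138, 0.022, 0.304]
eef_rot: [3.14, -0.0, 1.577]
ft_force: [-0.2, 0.3, 0.6]
grip_width: 1.002
grip_force: 0.0
time_s: 15.05
tcp_pos: [0.4075, 0.2334, 0.3024]
eef_rot: [-3.141, -0.0, 1.58]
ft_force: [0.8, -0.4, -0.2]
grip_width: 1.002
grip_force: 0.0
expected lens px [301.34293682 270.08784929] [335.67213397 249.73945434]
```

View pics/c3.png

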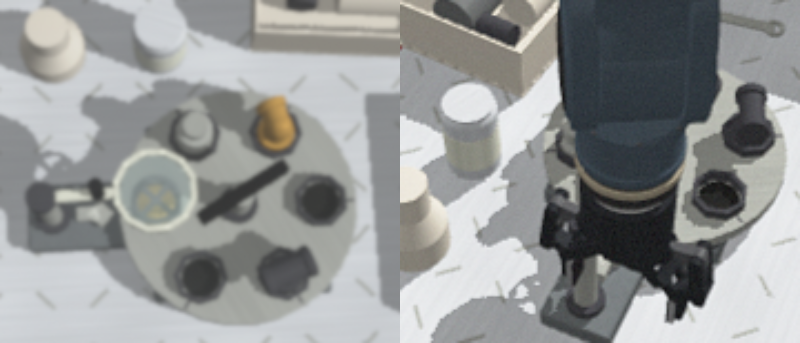

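The lens ring now sits over the valve at the arrow (ring crop centre about (155,190)). Checking the numbers.

```bash
python3 - <<'E'
from h import *
T=cv2.imread("pics/t3.png").astype(int)
m=np.zeros(T.shape[:2],bool);w=T.min(2)>175;m[245:295,278:326]=w[245:295,278:326]
b,s,c=max(blobs(m,5),key=lambda q:q[1][4]);print(s.tolist())
h=cv2.convexHull(np.argwhere(b)[:,::-1].astype(np.int32));e=cv2.fitEllipse(h);print(e);L=ray("top",*e[0],.182);print("lens",L)
print("valve (wheel, by eye)",ray("top",301.4,276.6,.07))
m=np.zeros(T.shape[:2],bool);d=T.max(2)<68;m[248:292,322:375]=d[248:292,322:375]
b,s,c=max(blobs(m,5),key=lambda q:q[1][4]);vx,vy,x,y=cv2.fitLine(np.argwhere(b)[:,::-1].astype(np.float32),cv2.DIST_L2,0,.01,.01).ravel()
q=ray("top",x+20*vx,y+20*vy,.155)-ray("top",x,y,.155);print("bar yaw",np.degrees(np.arctan2(q[1],q[0])),s.tolist())
E
```

```text
[278, 248, 45, 43, 442]
((301.0132141113281, 269.299560546875), (43.374603271484375, 45.269168853759766), 106.0856704711914)
lens [ 0.51689617 -0.04880231  0.182     ]
valve (wheel, by eye) [ 0.51847247 -0.04852409  0.07      ]
bar yaw -59.856008565493966 [325, 255, 45, 31, 307]
```

The lens is within 2 mm of the valve's axis, the bar has turned 120° and the robot is clear.

```bash
python3 -c "
from cell import r;print(r.finish_job())"
```

```text
the job is handed in; nothing more can be done
None
```

The job is handed in: the valve is clicked home at the arrow after two separate counter-clockwise clicks, the lens measures within 2 mm of its centre, all fittings are in their pockets, and only the fixture and magnifier were handled, in about 15 s.

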